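# Guard the tube mixer and set its speed lever

## Robot

A 6-joint arm with a two-finger parallel gripper is mounted at the origin on the work surface. World frame = base frame: x ahead of the robot, y to its left, z up, the work surface at z = 0. Lengths are in m, angles in rad, forces in N, time in s.
With the tool pointing down it reaches from about 0.35 to 0.85 m from the base axis. Payload 8.1 kg.
Tool frame: the origin (TCP) lies between the finger pads; the fingertips stand 11 mm ahead of it and the grasp point (between the pads) lies 8 mm behind it (robot.tips_ahead is the distance from the TCP to the fingertips, in m); z points along the fingers, y is the line along which they close (so a half turn about z gives the same grasp; the last joint's range is limited). The gripper opens to 93 mm and grips with 3 to 60 N. Pads are 15 mm wide; open, the fingers measure 128 mm over their backs; the gripper's body (75 mm by 188 mm) begins 65 mm behind the grasp point.
Start: joints at [-1.391, 0.13, 1.488, -0, 1.523, -0.085], TCP at [0.157, -0.579, 0.23] pointing down, gripper open.
Joint ranges: [-2.96, 2.96], [-0.89, 2.26], [0.02, 2.5], [-1.34, 4.48], [0, 2.73], [-2.66, 2.66]. Speed limits (rad/s): [2.39, 2.39, 2.79, 3.14, 3.14, 3.14].

## Interface

Orientations are given as a rotation vector (axis times angle).
In Python, from plant import robot gives the robot as it stands. The module is installed in compiled form; this text tells all that it offers.
- The arm moves only by the tool move_arm, never from a script. Its argument "deltas" is one flat list of numbers, 7 for each row, row after row: the shift along the tool's x, y, z in m, then the turn, a rotation vector about the tool's x, y, z in rad, then the opening, from 0 (shut) to 1 (fully open). A call has 1 to 12 rows; each row is the pose to reach, as a shift and turn from the pose commanded when the call began, along the tool's axes at that moment; what a row does not reach only later rows make up. A row lasts 1/8 s, in which the tool goes at most 62.5 mm and 10.7 degrees, less where a joint would pass 70% of its speed; a pose out of reach is approached as far as the arm can. A call with a gripper value outside its range is refused whole. The fingers move at their own pace and stop on an object; "squeeze" is the grip in N (left out, the last holds). Time passes only in rows, so rows that repeat a pose let the fingers close. It gives the time, the measured TCP pose, the force, the opening and the grip force at its end, in the units of the state.
- robot.read_state(): the state, without advancing time (a new reading comes with each control period).
- robot.read_camera(name): name is "scene" or "top" or "wrist"; returns (picture, depth): 420x560x3 uint8, red, green, blue; 420x560 float32, m along the optical axis (not along the pixel's ray), 0 where there is no reading.
- robot.camera_model(name): a dict with "K" (3x3 intrinsics, pixels), "k1" (the pictures are not rectified: a ray, as slopes to the right and down, at radius r is drawn at 1 + k1 r^2 times it, then the intrinsics apply), "R" (3x3) and "t" (3): a world point X has camera coordinates R X + t; the wrist camera has in their place "tool_from_camera" (4x4, takes a point from camera to tool coordinates, whose origin is the TCP and whose axes are the flange's). Camera axes: x right, y down, z forward; pixel columns grow to the right and rows downward; lengths in m; the calibration is good to about 2 mm. A picture is of the moment at which its call begins: read the wrist's pose just before it. camera_model takes no time and is no camera call.
- robot.close_job(): hands the job in; it is judged then, once.
Trained networks look in the newest picture that a camera, given by its name, has taken for a name from the list of things; names that differ only in an ending like _2 or _b are one class to them, and where a whole thing is asked for, a point or a joint stands for the part that bears it (a point fixed in the world has none). Each returns a list of dicts, best first, with "confidence" (0 to 1); they miss things now and then, are a little off and sometimes report something else, mostly with a low value. They report only what shows in the picture. A call takes as long as a camera call. They do not tell look-alikes from the thing itself.
- robot.recognise(camera, label): "uv" ([column, row] in pixels, amid what is visible of it).
The state is a dict: "t": time; "q": joint angles; "dq": joint speeds; "joint_torque": joint torques, N m; "tool_pos": TCP position; "orientation": TCP orientation; "force": force on the tool from outside, world axes, zero at the start; "wrist_torque": the same for the moment, N m; "opening": finger opening in m; "gripper_force": force on a finger pad.
Only numpy, scipy, OpenCV 4.12 (cv2) and the standard library are available. Lean on these libraries where they do the work, as an engineer would, in place of code of your own. Each camera call takes 0.05 s, during which the arm holds its last target. There are 200 camera calls.

## Task

Get the tube mixer ready to run: draw the orange splash guard out of the deep grey bin and let it down gently, without dropping it in, into the blue channel along the front of the roller bed, so that it stands upright on the channel's floor. Then, with the guard standing there, swing the red speed lever on the sloping console until it lines up with the green marker, and let go. Leave the tube rack, the bottle and the tip box where they are.

Things in the scene. Friction and masses are not known exactly. Their poses are not given: they have to be found in the camera images.
- mixer: White bench-top tube mixer, fixed, 250 (x) by 310 (y) mm; origin at the centre of its underside, front towards -x. On its +y side (y 0 to 150 mm) the console, its grey face sloping up to the rear at 35 degrees: lower edge at x -130, z 50, upper edge at x 10, z 148 mm. On its -y side (y -160 to -10) the roller bed, x 0 to 120, up to 97 mm high, with the blue channel before it.
- light_bar (a point): Centre of the aluminium light bar over the console, 20 (x) by 165 (y) by 22 mm, at x -116, y 75, z 236 mm in the mixer's frame (axes as the mixer's), fixed, on two arms running back from it. It bars a vertical gripper from the lever's grip; a tool square to the sloping face, leaning back to the mixer's front, reaches it.
- channel (a point): Centre of the floor of the blue guard channel, at x -40, y -85, z 30 mm in the mixer's frame; axes as the mixer's. The slot is 14 mm wide (x), 132 mm long (y) and 38 mm deep; above its two long walls flared lips reach to 50 mm above its floor and widen the mouth to about 30 mm.
- guard: Orange flat rigid plate, 8 mm thick (its x), 110 wide (y), 190 tall (z), 0.12 to 0.24 kg; origin at the centre of its lower edge, z towards its upper edge. It begins in the bin, lower edge at the bin's +x wall, leaning 25 degrees onto the bin's -x rim; 57 mm of it, along the plate, stands clear of the rim, its upper edge 178 mm above the bench. It is drawn out along its own plane.
- bin: Grey open-topped bin, fixed, 74 (x) by 140 (y) by 125 mm high, walls and floor 5 mm; origin at the centre of its underside.
- lever (a joint): Angle of the speed lever about a hinge square to the sloping face; 0 points straight down the slope to the front, positive swings its grip to the mixer's -y side, range -0.8 to 0.8 rad. Friction (0.2 N m, some 2.5 N at the grip) keeps it where it is left; no spring.
- lever_hinge (a point): Point where the lever's hinge axis meets the sloping face, at x -40, y 75, z 113 mm in the mixer's frame; axes as the mixer's.
- lever_grip (a point): Point on the axis of the lever's red grip, a round post 26 mm in diameter square to the sloping face, 80 mm from the hinge axis. The post reaches from 11 to 68 mm above the face; this point is 45 mm above the face. z along the post away from the face, x from the grip towards the hinge axis. The red lever arm, 14 mm wide, lies 10 to 17 mm above the face.
- marker (a joint): Angle of the green marker, a flat bar 74 by 9 mm on the sloping face, reaching from 34 to 108 mm from the lever's hinge axis: the commanded speed. Same zero and direction as the lever's angle; it cannot be touched or moved.
- marker_tip (a point): Outer end of the green marker; z square to the sloping face, x towards the hinge axis, so that its x lies parallel to the x of point lever_grip when the lever is set.
- tube_rack: Bystander: green tube rack 110 by 60 mm, 86 mm high with its capped tubes; origin under its centre.
- bottle: Bystander: amber bottle, 68 mm in diameter, 150 mm high; origin under its centre.
- tip_box: Bystander: blue pipette-tip box with white lid, 120 by 80 by 65 mm; origin under its centre.
Mind the look-alikes: they are no part of the job. Of the things that look like the guard, the largest one is meant.

How it is judged:
On the way, in this order (a step that is already met when the one before it is completed fails the run):
1. the guard stands in the channel, down on its floor (z of guard in the frame of channel between -0.006 and 0.006 m and x of guard in the frame of channel between -0.012 and 0.012 m and y of guard in the frame of channel between -0.018 and 0.018 m and angle between guard's own z axis and vertical below 0.26 rad), for 0.2 s.
2. with the guard standing there, the lever is in line with the green marker (all of step 1 and angle between the x axis of lever_grip and the x axis of marker_tip, either way round below 0.08 rad), for 0.2 s.
At the end, for the whole second after the job is handed in: The guard stands in the channel: its lower edge's centre within 6 mm of the floor's height, 12 mm across and 18 mm along the channel from its centre, leaning less than 0.26 rad; the lever is within 0.08 rad of the green marker; both are at rest (all of step 2 and linear speed of guard below 0.02 m/s and velocity of joint lever between -0.05 and 0.05 rad/s); the robot touches nothing.
It fails at once if the guard is dropped into the channel (faster than 0.5 m/s within the channel) (z of guard in the frame of channel below 0.045 m and horizontal distance between guard and channel below 0.03 m and linear speed of guard above 0.5 m/s).
It fails at once if the tube rack is moved by more than 30 mm or tipped (distance of tube_rack from where it was at the start of the episode above 0.03 m or angle between tube_rack's own z axis and vertical above 0.3 rad).
It fails at once if the bottle is moved by more than 30 mm or tipped (distance of bottle from where it was at the start of the episode above 0.03 m or angle between bottle's own z axis and vertical above 0.3 rad).
It fails at once if the tip box is moved by more than 30 mm or tipped (distance of tip_box from where it was at the start of the episode above 0.03 m or angle between tip_box's own z axis and vertical above 0.3 rad).
It also fails if it takes over 56 s, if anything falls off the work surface, if the arm or the gripper's body presses on something with over 40 N, if the wrist force passes 120 N, or if a joint passes its speed limit or range.

## Working session

There is one attempt and no reset: what is moved stays moved. The work goes in short steps, Python scripts to look and compute and a tool call to move; the robot and the scene stay as the last step left them, time stands still between calls to the robot, and variables do not carry over. Pictures are saved under pics/ and viewed, at most 10 in all, crops included, and the job is handed in when it is done.

Besides the shell and the picture viewer there is one more tool, called after "Call:" as a command line: name --argument value ..., lists and objects as JSON in quotes. move_arm: Moves the arm, as the interface text tells. Its arguments: {"type":"object","properties":{"deltas":{"type":"array","items":{"type":"number"}},"squeeze":{"type":"number"}},"required":["deltas"]}

```bash
mkdir -p pics; cat > h.py <<'E'
import numpy as np, cv2
from scipy.spatial.transform import Rotation as Ro
from plant import robot
def pts(name):
    st=robot.read_state()
    im,d=robot.read_camera(name); m=robot.camera_model(name)
    K=np.array(m["K"]);h,w=d.shape
    u,v=np.meshgrid(np.arange(w),np.arange(h))
    x=(u-K[0,2])/K[0,0]; y=(v-K[1,2])/K[1,1]
    xd,yd=x.copy(),y.copy()
    for _ in range(10):
        f=1+m["k1"]*(x*x+y*y); x,y=xd/f,yd/f
    P=np.stack([x*d,y*d,d],-1)
    if "R" in m: P=(P-np.array(m["t"]))@np.array(m["R"])
    else:
        T=np.array(m["tool_from_camera"]); P=P@T[:3,:3].T+T[:3,3]
        R=Ro.from_rotvec(st["orientation"]).as_matrix(); P=P@R.T+np.array(st["tool_pos"])
    P[d==0]=np.nan
    return im,P
def save(name,im): cv2.imwrite("pics/"+name,im[:,:,::-1])
E
python3 - <<'E'
from h import *
for c in("scene","top"):
    im,P=pts(c); save(c+".png",im); np.savez(c,im=im,P=P)
    for l in("guard","bin","mixer","lever","marker","tube_rack","bottle","tip_box"):
        for r in robot.recognise(c,l)[:3]:
            u,v=map(int,r["uv"]); print(c,l,u,v,round(r["confidence"],2),np.round(P[v,u],3))
print(robot.read_state())
E
```

```text
scene guard 146 207 0.94 [ 0.535 -0.508  0.006]
scene guard 225 193 0.93 [ 0.345 -0.341  0.002]
scene guard 197 190 0.75 [ 0.506 -0.314  0.121]
scene bin 192 216 0.79 [ 0.576 -0.282  0.086]
scene bin 332 266 0.7 [ 0.476  0.107 -0.004]
scene bin 161 249 0.57 [ 0.732 -0.259  0.092]
scene mixer 280 290 0.7 [0.751 0.107 0.148]
scene lever 331 264 0.91 [ 0.47   0.101 -0.003]
scene tube_rack 455 284 0.76 [0.469 0.426 0.079]
scene bottle 162 249 0.62 [ 0.73  -0.257  0.091]
scene bottle 278 290 0.56 [0.75  0.101 0.145]
scene tip_box 431 346 0.6 [0.667 0.432 0.068]
scene tip_box 333 266 0.49 [nan nan nan]
top guard 364 233 0.98 [ 0.505 -0.305  0.135]
top guard 418 231 0.96 [ 0.539 -0.507  0.009]
top guard 374 289 0.83 [ 0.35  -0.364  0.006]
top bin 364 222 0.61 [ 0.56  -0.331  0.016]
top mixer 239 177 0.74 [0.661 0.067 0.132]
top lever 214 191 0.7 [0.623 0.144 0.101]
top marker 225 212 0.57 [0.567 0.111 0.061]
top tube_rack 122 254 0.67 [0.425 0.423 0.046]
top bottle 348 172 0.64 [ 0.697 -0.263  0.107]
top tip_box 131 190 0.58 [0.625 0.41  0.066]
{'t': 0.9, 'q': array([-1.39139256e+00,  1.30350802e-01,  1.48817677e+00, -2.83056839e-05,
        1.52297090e+00, -8.54038430e-02]), 'dq': array([ 0.00051848, -0.00121371,  0.0008396 ,  0.00094989,  0.00162319,
        0.00117127]), 'joint_torque': array([ 7.53223303e-04, -5.59748590e+01, -4.92063975e+01,  7.71140750e-02,
        2.24897516e-02, -2.48187553e-05]), 'tool_pos': array([ 0.15704865, -0.57911182,  0.2296774 ]), 'orientation': array([ 3.11400074e+00,  4.14734055e-01, -3.74111054e-05]), 'force': array([ 2.12787384,  0.19522199, -0.03835167]), 'wrist_torque': array([-0.00834973, -0.0034661 ,  0.02065715]), 'gripper_force': 0.0, 'opening': 0.09291373002809447}
```

View pics/top.png

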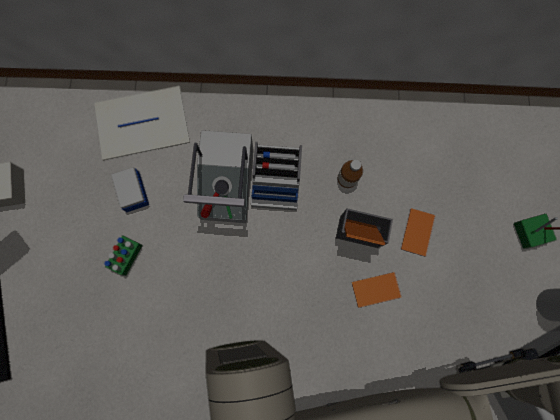

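View pics/scene.png

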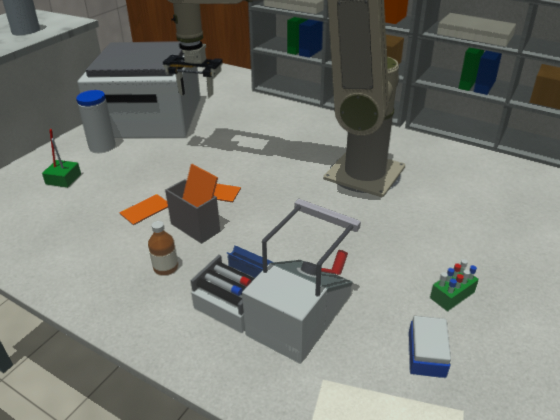

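Three orange plates show: top (364,233), leaning in the bin, and two lying flat at (418,231) and (374,289). The one in the bin fits the description, since it leans on the rim with its upper edge near 178 mm. I'll take rough measurements and a crop to confirm.

```bash
cat > m.py <<'E'
from h import *
def orange(im): 
    h=cv2.cvtColor(im,cv2.COLOR_RGB2HSV); return (h[...,0]>5)&(h[...,0]<15)&(h[...,1]>190)&(h[...,2]>70)
def comps(mask,n=15):
    k,l=cv2.connectedComponents(mask.astype(np.uint8)); 
    return [l==i for i in range(1,k) if (l==i).sum()>n]
def rect(P): return cv2.minAreaRect((P[:,:2]*1000).astype(np.float32))
E
python3 - <<'E'
from m import *
for c in("scene","top"):
    z=np.load(c+".npz"); im,P=z["im"],z["P"]
    Z=P[...,2]
    inb=(P[...,0]>.3)&(P[...,0]<.85)&(P[...,1]>-.6)&(P[...,1]<.25)
    for m in comps(orange(im)&inb,60):
        p=P[m]; p=p[~np.isnan(p).any(1)]; q=p-p.mean(0); n=np.linalg.svd(q,full_matrices=False)[2][2]
        print(c,"orange",len(p),p.mean(0).round(3),"n",n.round(3),"zmax",np.percentile(p[:,2],[2,98]).round(3), rect(p))
    m=(P[...,1]<-.2)&(P[...,1]>-.42)&(P[...,0]>.43)&(P[...,0]<.65)&(abs(Z-.125)<.006)&~orange(im)
    print(c,"binrim",m.sum(),rect(P[m]))
    m=inb&(P[...,1]>-.15)&(abs(Z-.242)<.012); print(c,"bar",m.sum(),P[m].mean(0),rect(P[m]))
    m=inb&(P[...,1]>-.15)&(abs(Z-.148)<.006)&(P[...,0]>.5); print(c,"consoletop",m.sum(),rect(P[m]))
z=np.load("top.npz");cv2.imwrite("pics/crop.png",cv2.resize(z["im"][120:320,170:450,::-1],None,fx=2.8,fy=2.8,interpolation=2))
E
```

```text
scene orange 1192 [ 0.463 -0.316  0.102] n [-0.52  -0.395  0.757] zmax [0.001 0.176] ((417.08746337890625, -320.9667053222656), (235.7978973388672, 115.44458770751953), 9.776946067810059)
scene orange 642 [ 0.542 -0.508  0.004] n [ 0.001  0.009 -1.   ] zmax [-0.     0.009] ((539.109619140625, -510.614990234375), (88.10673522949219, 139.07919311523438), 73.4551773071289)
scene binrim 204 ((532.5496826171875, -319.1934814453125), (147.7703857421875, 78.2662582397461), 77.88117218017578)
scene bar 1156 [0.60447731 0.12312271 0.24083469] ((639.4617309570312, 119.01567077636719), (166.08946228027344, 176.14356994628906), 89.12872314453125)
scene consoletop 2658 ((741.233642578125, 113.65457153320312), (155.07025146484375, 118.86273956298828), 87.56560516357422)
top orange 461 [ 0.508 -0.306  0.126] n [ 0.88  -0.176  0.442] zmax [0.045 0.181] ((512.1187744140625, -305.1375427246094), (108.03319549560547, 72.61284637451172), 78.90602111816406)
top binrim 205 ((530.6015625, -317.1507568359375), (141.80902099609375, 75.00567626953125), 78.80364990234375)
top bar 903 [0.59669796 0.12100081 0.24364068] ((636.0969848632812, 119.35462188720703), (165.44482421875, 170.524169921875), 87.75732421875)
top consoletop 1789 ((717.9595947265625, 116.40174865722656), (154.41015625, 160.7141571044922), 87.59416961669922)
```

View pics/crop.png

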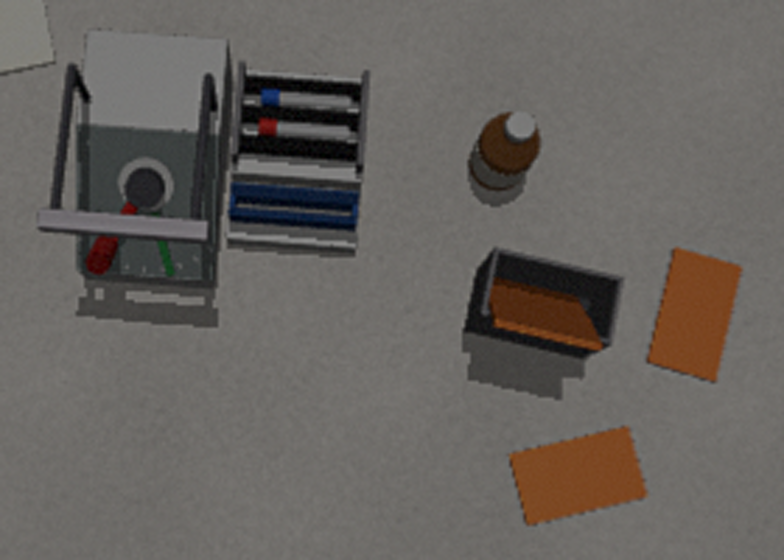

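The crop confirms it: the orange plate in the grey bin at crop (545,315) is upright and leaning, and the two others lie flat on the bench. The lever points to about crop (100,255) and the green marker to (170,270). I'll plan the pre-grasp look.

```bash
cat >> h.py <<'E'
def plan(p,R):
    s=robot.read_state(); R0=Ro.from_rotvec(s["orientation"]).as_matrix()
    d=R0.T@(np.array(p)-s["tool_pos"]); w=Ro.from_matrix(R0.T@R).as_rotvec()
    print("d",d.round(4),"w",w.round(4),"rows",np.ceil(max(np.linalg.norm(d)/.0625,np.degrees(np.linalg.norm(w))/10.7)),"t",s["t"])
def tool(yaw,tilt):  # tool x horizontal at yaw(deg); tool z tipped from down towards tool-y side by tilt
    c,s=np.cos(np.radians(yaw)),np.sin(np.radians(yaw)); x=np.array([c,s,0]); f=np.array([s,-c,0])
    t=np.radians(tilt); z=np.sin(t)*f-np.cos(t)*np.array([0,0,1]); return np.stack([x,np.cross(z,x),z],1)
E
python3 - <<'E'
from m import *
R=tool(78.8,25); e=np.array([.4755,-.298,.178]); print(R.round(2)); plan(e-.13*R[:,2],R)
m=robot.camera_model("wrist"); print(np.round(m["tool_from_camera"],3),np.round(m["K"],0))
z=np.load("top.npz");P=z["P"]
a=P[orange(z["im"])&(P[...,2]>.165)&(P[...,1]>-.42)];print(len(a),a.mean(0),rect(a))
s=(P[...,2]>.225)&(P[...,2]<.26)&(P[...,1]>-.1)&(P[...,0]<.585)&(P[...,0]>.5)
print("bar",s.sum(),P[s].mean(0),rect(P[s]))
E
```

```text
[[ 0.19  0.89  0.41]
 [ 0.98 -0.18 -0.08]
 [ 0.    0.42 -0.91]]
d [ 0.3317 -0.2124 -0.0662] w [-0.3902  0.2422 -1.0921] rows 7.0 t 0.9
[[ 0.    -0.966 -0.259  0.072]
 [ 1.     0.     0.    -0.   ]
 [-0.    -0.259  0.966 -0.155]
 [ 0.     0.     0.     1.   ]] [[329.   0. 285.]
 [  0. 329. 213.]
 [  0.   0.   1.]]
121 [ 0.48234398 -0.3017969   0.17601065] ((483.4690246582031, -300.128173828125), (106.52647399902344, 14.638338088989258), 78.00455474853516)
bar 558 [0.56123172 0.12086598 0.2447003 ] ((568.8164672851562, 122.03707122802734), (165.39341735839844, 35.69411087036133), 88.17478942871094)
```

Call:
move_arm --deltas '[0.33,-0.21,-0.066,-0.39,0.242,-1.092,1,0.33,-0.21,-0.066,-0.39,0.242,-1.092,1,0.33,-0.21,-0.066,-0.39,0.242,-1.092,1,0.33,-0.21,-0.066,-0.39,0.242,-1.092,1,0.33,-0.21,-0.066,-0.39,0.242,-1.092,1,0.33,-0.21,-0.066,-0.39,0.242,-1.092,1,0.33,-0.21,-0.066,-0.39,0.242,-1.092,1,0.33,-0.21,-0.066,-0.39,0.242,-1.092,1,0.33,-0.21,-0.066,-0.39,0.242,-1.092,1]' --squeeze 25

```text
t: 2.02
tool_pos: [0.42, -0.2909, 0.2953]
orientation: [2.15, 1.762, 0.389]
force: [-0.3, 1.2, 0.1]
opening: 0.0928
gripper_force: 0.0
```

```bash
python3 - <<'E'
from m import *
im,P=pts("wrist"); save("w1.png",im); np.savez("w1",im=im,P=P)
st=robot.read_state(); print(st["t"],st["tool_pos"],st["q"].round(3)); R=Ro.from_rotvec(st["orientation"]).as_matrix()
for m in comps(orange(im)&(P[...,2]>.02),60):
    p=P[m]; q=p-p.mean(0); n=np.linalg.svd(q,full_matrices=False)[2][2]
    print(len(p),p.mean(0).round(3),"n",n.round(3),np.percentile(p[:,2],[2,99]).round(3))
    t=(p-st["tool_pos"])@R; print("tool frame min/max",np.percentile(t,[1,50,99],axis=0).round(4).tolist())
    a=t[t[:,2]<np.percentile(t[:,2],1)+.012]; print("edge",np.percentile(a,[1,50,99],axis=0).round(4).tolist())
E
```

```text
2.075 [ 0.41988448 -0.29107259  0.2951879 ] [-0.908 -0.528  2.005  0.286  1.336 -0.73 ]
114 [ 0.683 -0.281  0.104] n [ 0.837  0.049 -0.545] [0.096 0.117]
tool frame min/max [[0.0547, 0.1424, 0.2732], [0.0611, 0.1508, 0.2813], [0.0686, 0.1642, 0.2862]]
edge [[0.0547, 0.1431, 0.2732], [0.0612, 0.1516, 0.2808], [0.0686, 0.1642, 0.285]]
75 [ 0.393 -0.254  0.373] n [ 0.379  0.803 -0.46 ] [0.37  0.377]
tool frame min/max [[0.0304, -0.0059, -0.0859], [0.0312, 0.0027, -0.085], [0.0317, 0.0114, -0.0838]]
edge [[0.0304, -0.0059, -0.0859], [0.0312, 0.0027, -0.085], [0.0317, 0.0114, -0.0838]]
```

View pics/w1.png

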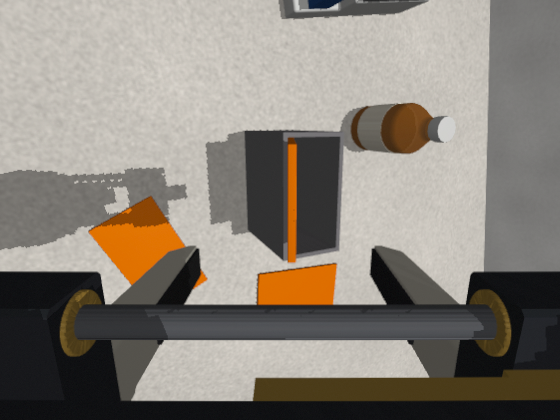

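The wrist picture shows the plate edge-on, at columns 288–297 and rows 140–262, between the open fingers. That is close to aligned, so I'll measure it by box.

```bash
python3 - <<'E'
from m import *
z=np.load("w1.npz"); im,P=z["im"],z["P"]
st=robot.read_state(); R=Ro.from_rotvec(st["orientation"]).as_matrix()
h=cv2.cvtColor(im,cv2.COLOR_RGB2HSV); print(h[200,286:300].tolist())
B=np.zeros(im.shape[:2],bool); B[125:275,280:305]=1
m=B&(h[...,0]<25)&(h[...,1]>150)&(P[...,2]>.1); t=(P[m]-st["tool_pos"])@R
t=t[~np.isnan(t).any(1)]
print(len(t),np.percentile(t,[1,10,50,90,99],axis=0).round(4).tolist())
for lo in np.arange(-.09,.09,.02):
    s=t[(t[:,0]>lo)&(t[:,0]<lo+.02)]
    if len(s)>3: print(round(lo,2),len(s),s.mean(0).round(4),s[:,1].min().round(4),s[:,1].max().round(4))
E
```

```text
[[165, 7, 71], [9, 141, 110], [15, 255, 184], [15, 255, 214], [15, 253, 213], [15, 254, 213], [15, 255, 214], [15, 255, 214], [15, 255, 216], [15, 255, 219], [12, 206, 165], [120, 5, 49], [0, 0, 49], [120, 5, 50]]
974 [[-0.0513, 0.003, 0.13], [-0.0402, 0.0033, 0.1307], [0.0064, 0.0065, 0.1316], [0.0497, 0.0092, 0.1327], [0.0566, 0.0099, 0.2072]]
-0.07 18 [-0.0561  0.0088  0.1531] 0.0033 0.0138
-0.05 161 [-0.0398  0.0065  0.1317] 0.0033 0.0099
-0.03 166 [-0.0198  0.0064  0.1315] 0.0032 0.0098
-0.01 169 [0.     0.0063 0.1315] 0.0031 0.0096
0.01 181 [0.0202 0.0062 0.1316] 0.0031 0.0094
0.03 185 [0.0403 0.0061 0.1316] 0.003 0.0092
0.05 91 [0.0545 0.0061 0.1448] 0.003 0.0097
```

Call:
move_arm --deltas '[0.003,0.006,0.06,0,0,0,0.6,0.003,0.006,0.11,0,0,0,0.6,0.003,0.006,0.15,0,0,0,0.6,0.003,0.006,0.164,0,0,0,0.6,0.003,0.006,0.164,0,0,0,0.6,0.003,0.006,0.164,0,0,0,0,0.003,0.006,0.164,0,0,0,0,0.003,0.006,0.164,0,0,0,0,0.003,0.006,0.164,0,0,0,0]' --squeeze 40

```text
t: 3.2
tool_pos: [0.4945, -0.3018, 0.1501]
orientation: [2.146, 1.763, 0.391]
force: [0.9, 0.1, -0.4]
opening: 0.0205
gripper_force: 0.0
```

Call:
move_arm --deltas '[0,0,0,0,0,0,0,0,0,0,0,0,0,0,0,0,0,0,0,0,0]' --squeeze 40

```text
t: 3.58
tool_pos: [0.4946, -0.3016, 0.1497]
orientation: [2.147, 1.763, 0.391]
force: [-0.2, 0.6, 2.3]
opening: 0.0079
gripper_force: 40.0
```

Call:
move_arm --deltas '[0,0,-0.02,0,0,0,0,0,0,-0.045,0,0,0,0,0,0,-0.075,0,0,0,0,0,0,-0.105,0,0,0,0,0,0,-0.135,0,0,0,0,0,0,-0.165,0,0,0,0,0,0,-0.185,0,0,0,0,0,0,-0.185,0,0,0,0]'

```text
t: 4.58
tool_pos: [0.4178, -0.287, 0.3186]
orientation: [2.145, 1.762, 0.39]
force: [-0.7, -0.1, -1.5]
opening: 0.0079
gripper_force: 40.0
```

```bash
python3 - <<'E'
from m import *
for c in("top","scene"):
    z=np.load(c+".npz"); im,P=z["im"],z["P"]; h=cv2.cvtColor(im,cv2.COLOR_RGB2HSV)
    m=(h[...,0]>100)&(h[...,0]<130)&(h[...,1]>110)&(P[...,0]>.5)&(P[...,0]<.75)&(P[...,1]>-.1)&(P[...,1]<.15)
    p=P[m&(P[...,2]>.065)]; print(c,"lips",len(p),p.mean(0).round(4),np.percentile(p[:,2],[5,50,95]).round(3),rect(p))
    Z=P[...,2]; 
    # console top rear plate: z 148, mixer x 10..125
    s=(abs(Z-.148)<.005)&(P[...,0]>.68)&(P[...,1]>-.0)&(P[...,1]<.25)&(h[...,1]<60); print("top",s.sum(),rect(P[s]),np.median(Z[s]))
    s=(Z>.243)&(Z<.252)&(P[...,1]>-.1)&(P[...,0]<.575)&(P[...,0]>.5)&(h[...,2]>90); print("bar",s.sum(),P[s].mean(0),rect(P[s]))
E
```

```text
top lips 347 [ 0.6467 -0.0332  0.0777] [0.068 0.077 0.094] ((681.130859375, -26.233795166015625), (148.10342407226562, 135.3459014892578), 88.33304595947266)
top 1682 ((738.9234008789062, 115.47407531738281), (154.3661346435547, 118.84317016601562), 87.69486236572266) 0.1476936783119034
bar 365 [0.56176219 0.1234529  0.24683018] ((561.7640380859375, 123.42169189453125), (163.23822021484375, 18.44076156616211), 86.8071517944336)
scene lips 294 [ 0.6398 -0.0514  0.0743] [0.066 0.074 0.087] ((681.6089477539062, -51.05355453491211), (98.55049133300781, 135.88760375976562), 89.30843353271484)
top 2563 ((741.5662841796875, 113.77433776855469), (154.61224365234375, 118.63984680175781), 87.38935852050781) 0.14605980099539032
bar 369 [0.56447261 0.12065902 0.2452929 ] ((564.230224609375, 120.31975555419922), (164.23599243164062, 22.731111526489258), 88.73980712890625)
```

```bash
python3 - <<'E'
from m import *
plan([.559,-.038,.320],tool(87.6,0))
E
```

```text
d [0.2717 0.0822 0.0365] w [ 0.4369  0.0354 -0.1514] rows 5.0 t 4.575
```

Call:
move_arm --deltas '[0.05,0.015,0.005,0.09,0.007,-0.03,0,0.1,0.03,0.012,0.18,0.014,-0.06,0,0.15,0.045,0.02,0.26,0.021,-0.09,0,0.2,0.06,0.027,0.35,0.028,-0.12,0,0.25,0.075,0.034,0.437,0.035,-0.151,0,0.272,0.082,0.0365,0.437,0.035,-0.151,0,0.272,0.082,0.0365,0.437,0.035,-0.151,0,0.272,0.082,0.0365,0.437,0.035,-0.151,0]'

```text
t: 5.58
tool_pos: [0.5582, -0.0374, 0.3176]
orientation: [-2.265, -2.172, 0.002]
force: [-0.9, -0.9, -2.1]
opening: 0.0075
gripper_force: 40.0
```

```bash
python3 - <<'E'
from m import *
im,P=pts("wrist"); save("w2.png",im); np.savez("w2",im=im,P=P)
st=robot.read_state(); print(st["t"],st["tool_pos"],st["orientation"],st["q"].round(3))
E
```

```text
5.625 [ 0.55818943 -0.0377689   0.31812731] [-2.26616414e+00 -2.17183189e+00  9.72840286e-04] [-1.600e-01  3.000e-03  1.461e+00  1.000e-03  1.680e+00 -1.170e-01]
```

View pics/w2.png

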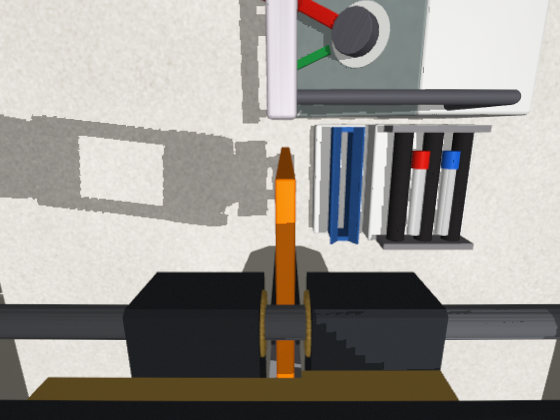

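The blue channel shows whole at columns 330–362, rows 127–243. The guard hangs straight, edge-on, at columns 275–297. I'll measure the channel and the guard in the tool frame.

```bash
python3 - <<'E'
from m import *
z=np.load("w2.npz"); im,P=z["im"],z["P"]; h=cv2.cvtColor(im,cv2.COLOR_RGB2HSV)
st=robot.read_state(); R=Ro.from_rotvec(st["orientation"]).as_matrix()
B=np.zeros(im.shape[:2],bool); B[115:255,320:372]=1
m=B&(h[...,0]>100)&(h[...,0]<125)&(h[...,1]>120); p=P[m]
print(len(p),np.percentile(p[:,2],[1,50,99]).round(3)); l=p[p[:,2]>.072]
r=rect(l); print("lips",r)
# per row centre of the blue edges at lip height
pt=p[p[:,2]>.066]; t=(pt-st["tool_pos"])@R
for lo in np.arange(-.08,.1,.02):
    s=t[(t[:,0]>lo)&(t[:,0]<lo+.02)]
    if len(s)>3: print(round(lo,2),len(s),np.percentile(s[:,1],[2,98]).round(4),np.mean(np.percentile(s[:,1],[2,98])).round(4))
print("x range",t[:,0].min(),t[:,0].max())
o=(h[...,0]<25)&(h[...,1]>150); o[:, :265]=0;o[:,305:]=0;o[265:]=0
t=(P[o]-st["tool_pos"])@R
for lo in np.arange(-.01,.17,.02):
    s=t[(t[:,2]>lo)&(t[:,2]<lo+.02)]
    if len(s)>3: print("guard z",round(lo,2),len(s),s.mean(0).round(4),np.percentile(s[:,1],[2,98]).round(4))
print("lower",np.nanmax(t,axis=0))
# bar end, console side
E
```

```text
2932 [nan nan nan]
lips ((631.7937622070312, -41.69536590576172), (142.73329162597656, 36.699363708496094), 87.76021575927734)
-0.08 188 [0.058  0.0915] 0.0747
-0.06 284 [0.0566 0.0919] 0.0743
-0.04 291 [0.0563 0.092 ] 0.0741
-0.02 307 [0.0564 0.0917] 0.0741
0.0 310 [0.0567 0.092 ] 0.0743
0.02 330 [0.0561 0.0916] 0.0738
0.04 339 [0.0566 0.0916] 0.0741
0.06 237 [0.0562 0.0916] 0.0739
x range -0.07250145517750542 0.07023643624442782
guard z -0.01 93 [ 0.0494  0.0008 -0.0011] [-0.003   0.0054]
guard z 0.01 59 [0.0527 0.0004 0.0197] [-0.003   0.0037]
guard z 0.03 36 [0.0527 0.0003 0.0389] [-0.003   0.0036]
guard z 0.05 33 [0.0526 0.0004 0.058 ] [-0.0028  0.0037]
guard z 0.07 28 [0.0526 0.0003 0.0801] [-0.0027  0.0036]
guard z 0.09 18 [0.0525 0.0004 0.1028] [-0.0027  0.0034]
guard z 0.11 9 [0.0525 0.0004 0.1187] [-0.0028  0.0035]
guard z 0.13 14 [0.0525 0.0004 0.1375] [-0.0023  0.003 ]
lower [0.19585325 0.0197001  0.31940267]
```

Call:
move_arm --deltas '[0.001,0.03,0,0,0,0,0,0.001,0.06,0,0,0,0,0,0.001,0.074,0.01,0,0,0,0,0.001,0.074,0.035,0,0,0,0,0.001,0.074,0.06,0,0,0,0,0.001,0.074,0.075,0,0,0,0,0.001,0.074,0.085,0,0,0,0,0.001,0.074,0.095,0,0,0,0,0.001,0.074,0.105,0,0,0,0,0.001,0.074,0.113,0,0,0,0,0.001,0.074,0.12,0,0,0,0,0.001,0.074,0.12,0,0,0,0]'

```text
t: 7.12
tool_pos: [0.6321, -0.0388, 0.1979]
orientation: [-2.265, -2.172, 0.001]
force: [-0.6, -0.9, -2.1]
opening: 0.0077
gripper_force: 40.0
```

Call:
move_arm --deltas '[0,0,0.003,0,0,0,0,0,0,0.006,0,0,0,0,0,0,0.008,0,0,0,0,0,0,0.009,0,0,0,0,0,0,0.01,0,0,0,0,0,0,0.01,0,0,0,0]'

```text
t: 7.88
tool_pos: [0.6325, -0.0389, 0.1886]
orientation: [-2.266, -2.173, -0.0]
force: [-0.0, 0.8, -1.7]
opening: 0.0076
gripper_force: 40.0
```

Call:
move_arm --deltas '[0,0,0.001,0,0,0,0,0,0,0.002,0,0,0,0,0,0,0.003,0,0,0,0,0,0,0.003,0,0,0,0]'

```text
t: 8.38
tool_pos: [0.6328, -0.0388, 0.1879]
orientation: [-2.266, -2.174, -0.002]
force: [-4.1, 1.3, 9.8]
opening: 0.0077
gripper_force: 40.0
```

Call:
move_arm --deltas '[0,0,0,0,0,0,0.3,0,0,0,0,0,0,0.3,0,0,0,0,0,0,0.3,0,0,-0.005,0,0,0,0.3,0,0,-0.03,0,0,0,0.3,0,0,-0.07,0,0,0,0.3,0,0,-0.12,0,0,0,0.3,0,0,-0.17,0,0,0,0.3,0,0,-0.17,0,0,0,0.3]'

```text
t: 9.5
tool_pos: [0.6346, -0.0395, 0.3623]
orientation: [2.263, 2.171, 0.01]
force: [0.2, 0.5, 0.7]
opening: 0.0279
gripper_force: 0.0
```

```bash
python3 - <<'E'
from m import *
im,P=pts("wrist"); save("w3.png",im); np.savez("w3",im=im,P=P)
st=robot.read_state(); print(st["t"],st["tool_pos"],st["orientation"],st["q"].round(3))
h=cv2.cvtColor(im,cv2.COLOR_RGB2HSV); o=(h[...,0]<25)&(h[...,1]>150)&(P[...,2]>.1)&(P[...,0]>.58)&(P[...,0]<.7)&(P[...,1]<.03)
p=P[o]; print(len(p),p.mean(0),np.percentile(p,[2,98],axis=0),rect(p))
# mixer features
s=(abs(P[...,2]-.247)<.006)&(P[...,0]<.6)&(P[...,1]>0); print("bar",s.sum(),rect(P[s]) if s.sum() else 0)
E
```

```text
9.55 [ 0.63377229 -0.03938675  0.35888336] [2.26602354 2.1731413  0.00539404] [-0.144  0.209  1.168  0.002  1.761 -0.102]
12263 [ 0.63877425 -0.01878132  0.44439791] [[ 0.59869567 -0.06391308  0.21950709]
 [ 0.67601477 -0.00444547  0.46742505]] ((673.7264404296875, -135.45382690429688), (79.16276550292969, 308.9849548339844), 17.81399154663086)
bar 3674 ((574.7202758789062, 81.57765197753906), (49.8094367980957, 85.90972137451172), 0.32664749026298523)
```

View pics/w3.png

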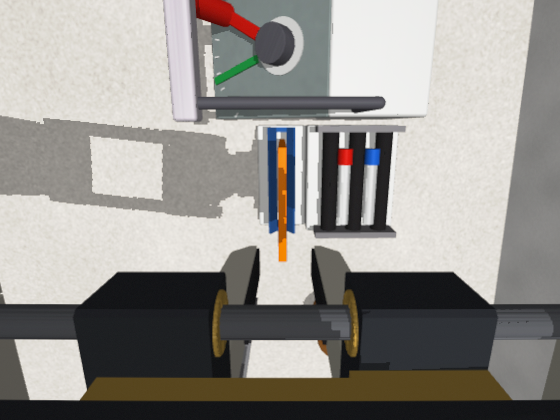

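The guard stands in the channel at (282,135–262). The hinge is at (275,42), the red lever goes up-left, and the green marker reaches to (215,80). Next I'll work out both angles in the face frame.

```bash
cat > f.py <<'E'
from m import *
A=np.radians(35); YAW=-2.3; O=np.array([.6757,.0414,0])
Rm=Ro.from_euler('z',YAW,degrees=True).as_matrix()
F=np.stack([[-np.cos(A),0,-np.sin(A)],[0,-1,0],[-np.sin(A),0,np.cos(A)]],0) # rows: d,e,n
H=np.array([-.04,.075,.113])
def face(P): return ((P-O)@Rm-H)@F.T
def world(f): return (np.array(f)@F+H)@Rm.T+O
def show(im,P):
    h=cv2.cvtColor(im,cv2.COLOR_RGB2HSV); f=face(P)
    with np.errstate(all='ignore'):
        near=(np.hypot(f[...,0],f[...,1])<.13)&(f[...,2]>-.012)&(f[...,2]<.08)
        g=f[near&(h[...,0]>45)&(h[...,0]<85)&(h[...,1]>120)]
        red=f[near&((h[...,0]<6)|(h[...,0]>172))&(h[...,1]>150)]
    print("green",len(g),g.mean(0).round(4))
    def line(q):
        c=q[:,:2].mean(0); v=np.linalg.svd(q[:,:2]-c,full_matrices=False)[2][0]; v*=np.sign(v@c)
        return "line angle",np.arctan2(v[1],v[0]).round(3),"offset",(c[0]*v[1]-c[1]*v[0]).round(4),"mean angle",np.arctan2(c[1],c[0]).round(3),"rmax",np.hypot(q[:,0],q[:,1]).max().round(3)
    print(line(g))
    print("red",len(red)); a=red[(red[:,2]<.022)]; b=red[red[:,2]>.03]
    if len(a)>10: print("arm",len(a),line(a),a[:,2].mean())
    if len(b)>10: print("post",len(b),b.mean(0).round(4),np.percentile(b,[2,98],axis=0).round(4).tolist())
    t=red[red[:,2]>.062]; 
    if len(t)>10: c,r=cv2.minEnclosingCircle((t[:,:2]*1000).astype(np.float32)); print("post top",len(t),c,r,np.arctan2(c[1],c[0]),np.hypot(*c))
E
python3 - <<'E'
from f import *
for c in("w3","w2","top","scene"):
    z=np.load(c+".npz"); print(c)
    try: show(z["im"],z["P"])
    except Exception as e: print(e)
print("grip@-.55",world([.08*np.cos(.55),-.08*np.sin(.55),.045]))
E
```

```text
w3
green 376 [0.0656 0.0189 0.0031]
('line angle', np.float64(0.275), 'offset', np.float64(-0.0004), 'mean angle', np.float64(0.281), 'rmax', np.float64(0.109))
red 1197
arm 501 ('line angle', np.float64(-0.54), 'offset', np.float64(0.0002), 'mean angle', np.float64(-0.544), 'rmax', np.float64(0.079)) 0.016964295258256705
post 565 [ 0.0597 -0.0351  0.0479] [[0.0557, -0.046, 0.0309], [0.0697, -0.028, 0.0668]]
post top 72 (60.597373962402344, -33.82921600341797) 7.7535834312438965 -0.5091643206979171 69.40070306953055
w2
green 315 [0.0504 0.0147 0.0038]
('line angle', np.float64(0.292), 'offset', np.float64(0.0004), 'mean angle', np.float64(0.284), 'rmax', np.float64(0.074))
red 601
arm 594 ('line angle', np.float64(-0.503), 'offset', np.float64(0.0012), 'mean angle', np.float64(-0.53), 'rmax', np.float64(0.072)) 0.017297356506677637
top
green 33 [0.0768 0.0195 0.0043]
('line angle', np.float64(0.431), 'offset', np.float64(0.0143), 'mean angle', np.float64(0.249), 'rmax', np.float64(0.122))
red 120
arm 20 ('line angle', np.float64(-0.371), 'offset', np.float64(0.007), 'mean angle', np.float64(-0.562), 'rmax', np.float64(0.072)) 0.017222039534537555
post 92 [ 0.0643 -0.0401  0.0596] [[0.0558, -0.0519, 0.0329], [0.079, -0.0296, 0.0715]]
post top 55 (67.90693664550781, -40.87066650390625) 12.815208435058594 -0.5417881613725195 79.25757645203728
scene
green 0 [nan nan nan]
index 0 is out of bounds for axis 0 with size 0
grip@-.55 [0.5588073  0.16300406 0.1107428 ]f.py:14: RuntimeWarning: Mean of empty slice.
  print("green",len(g),g.mean(0).round(4))
  ret = um.true_divide(
f.py:16: RuntimeWarning: Mean of empty slice.
  c=q[:,:2].mean(0); v=np.linalg.svd(q[:,:2]-c,full_matrices=False)[2][0]; v*=np.sign(v@c)
```

```bash
cat >> f.py <<'E'
RT=Rm@np.stack([F[0],-F[1],-F[2]],1)
def grip(th,n): return world([.08*np.cos(th),.08*np.sin(th),n])
E
python3 - <<'E'
from f import *
print(RT.round(2),grip(-.545,.196)); plan(grip(-.545,.196)+[-.03,0,.02],RT); 
E
```

```text
[[-0.82  0.04  0.57]
 [ 0.03  1.   -0.02]
 [-0.57  0.   -0.82]] [0.4720829  0.16614546 0.23431533]
d [ 0.1972 -0.2005  0.104 ] w [-0.4751 -0.4761 -1.52  ] rows 9.0 t 9.55
```

Call:
move_arm --deltas '[0.0,-0.05,0,-0.05,-0.05,-0.16,0.6,0.02,-0.1,0,-0.1,-0.1,-0.33,0.6,0.05,-0.15,0,-0.15,-0.15,-0.5,0.6,0.09,-0.2,0.01,-0.2,-0.2,-0.66,0.6,0.13,-0.2,0.03,-0.26,-0.26,-0.83,0.6,0.16,-0.2,0.05,-0.31,-0.31,-1.0,0.6,0.197,-0.2,0.07,-0.36,-0.36,-1.17,0.6,0.197,-0.2,0.09,-0.42,-0.42,-1.34,0.6,0.197,-0.2,0.104,-0.475,-0.476,-1.52,0.7,0.197,-0.2,0.104,-0.475,-0.476,-1.52,0.7,0.197,-0.2,0.104,-0.475,-0.476,-1.52,0.7]'

```text
t: 10.92
tool_pos: [0.4411, 0.1659, 0.2528]
orientation: [0.057, 2.536, -0.015]
force: [-0.6, -0.0, 0.5]
opening: 0.065
gripper_force: 0.0
```

```bash
python3 - <<'E'
from f import *
im,P=pts("wrist"); save("w4.png",im); np.savez("w4",im=im,P=P)
st=robot.read_state(); print(st["t"],st["tool_pos"],st["q"].round(3))
show(im,P); plan(grip(-.545,.196),RT); plan(grip(-.545,.036),RT)
E
```

```text
10.975 [0.44150624 0.16612785 0.25356323] [ 0.466 -0.821  2.307 -0.31   1.129 -1.003]
green 455 [0.0694 0.0193 0.0036]
('line angle', np.float64(0.277), 'offset', np.float64(0.0004), 'mean angle', np.float64(0.271), 'rmax', np.float64(0.108))
red 993
arm 353 ('line angle', np.float64(-0.474), 'offset', np.float64(0.0017), 'mean angle', np.float64(-0.516), 'rmax', np.float64(0.092)) 0.017275609046414845
post 613 [ 0.0721 -0.0402  0.0634] [[0.0592, -0.0513, 0.0342], [0.0813, -0.0294, 0.0697]]
post top 482 (69.02261352539062, -39.83794403076172) 12.897031784057617 -0.5234653256993683 79.69430947359756
d [-0.0141  0.0013  0.0332] w [ 0.     -0.0051 -0.0043] rows 1.0 t 10.975
d [-0.015   0.0013  0.1932] w [ 0.     -0.0051 -0.0043] rows 4.0 t 10.975
```

View pics/w4.png

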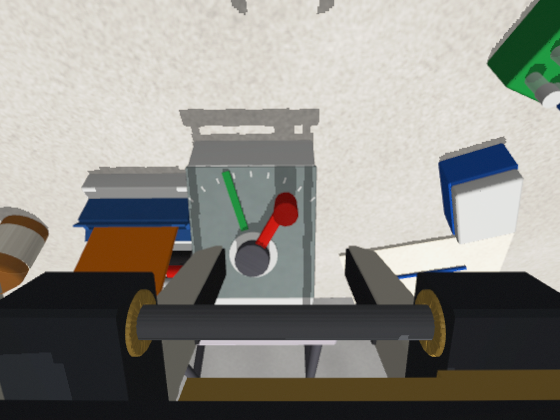

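The picture shows the post top at about (286,207), between the fingers, with the arm running to the hinge at (252,255) and the marker tip at (226,172). I'll go in and grip.

Call:
move_arm --deltas '[-0.014,0,0.033,0,-0.005,0,0.7,-0.0145,0,0.08,0,-0.005,0,0.7,-0.0145,0,0.125,0,-0.005,0,0.7,-0.0145,0,0.165,0,-0.005,0,0.7,-0.0145,0,0.192,0,-0.005,0,0.7,-0.0145,0,0.192,0,-0.005,0,0.7,-0.0145,0,0.192,0,-0.005,0,0.3,-0.0145,0,0.192,0,-0.005,0,0.2,-0.0145,0,0.192,0,-0.005,0,0.1,-0.0145,0,0.192,0,-0.005,0,0.1,-0.0145,0,0.192,0,-0.005,0,0.1,-0.0145,0,0.192,0,-0.005,0,0.1]' --squeeze 20

```text
t: 12.48
tool_pos: [0.5623, 0.1615, 0.1033]
orientation: [0.051, 2.53, -0.015]
force: [-5.2, -1.5, 6.3]
opening: 0.0254
gripper_force: 20.0
```

```bash
python3 - <<'E'
from f import *
st=robot.read_state(); f=face(st["tool_pos"]); print(f,np.arctan2(f[1],f[0]),np.hypot(f[0],f[1]),st["opening"],st["gripper_force"],st["force"])
th0=np.arctan2(f[1],f[0]); r=.08
for th in np.linspace(th0,.278,9)[1:]:
    print(round(th,3),"tool x",round(r*np.cos(th)-f[0],4),"tool y",round(-(r*np.sin(th)-f[1]),4))
E
```

```text
[ 0.06958766 -0.04042993  0.03688493] -0.5263264309707959 0.08047994393435011 0.02538578900087378 20.001456141471863 [-5.24101902 -1.48262972  6.26530066]
-0.426 tool x 0.0033 tool y -0.0074
-0.325 tool x 0.0062 tool y -0.0149
-0.225 tool x 0.0084 tool y -0.0226
-0.124 tool x 0.0098 tool y -0.0305
-0.024 tool x 0.0104 tool y -0.0385
0.077 tool x 0.0102 tool y -0.0466
0.177 tool x 0.0092 tool y -0.0546
0.278 tool x 0.0073 tool y -0.0624
```

Call:
move_arm --deltas '[0.0033,-0.0074,0,0,0,0,0.1,0.0062,-0.0149,0,0,0,0,0.1,0.0084,-0.0226,0,0,0,0,0.1,0.0098,-0.0305,0,0,0,0,0.1,0.0104,-0.0385,0,0,0,0,0.1,0.0102,-0.0466,0,0,0,0,0.1,0.0092,-0.0546,0,0,0,0,0.1,0.0073,-0.0624,0,0,0,0,0.1,0.0073,-0.0624,0,0,0,0,0.1,0.0073,-0.0624,0,0,0,0,0.1,0.0073,-0.0624,0,0,0,0,0.1]'

```text
t: 13.85
tool_pos: [0.5529, 0.0993, 0.0979]
orientation: [0.051, 2.532, -0.016]
force: [-6.1, -0.2, 4.2]
opening: 0.026
gripper_force: 20.0
```

```bash
python3 - <<'E'
from f import *
im,P=pts("wrist"); save("w5.png",im)
st=robot.read_state(); f=face(st["tool_pos"]); print(st["t"],f,np.arctan2(f[1],f[0]),st["force"]); show(im,P)
E
```

```text
13.9 [0.07829474 0.02207244 0.03638053] 0.2747832992789669 [-5.85505088  0.272285    3.51759639]
green 455 [0.0952 0.0269 0.0036]
('line angle', np.float64(0.284), 'offset', np.float64(0.0009), 'mean angle', np.float64(0.275), 'rmax', np.float64(0.108))
red 3413
arm 264 ('line angle', np.float64(0.199), 'offset', np.float64(-0.003), 'mean angle', np.float64(0.246), 'rmax', np.float64(0.093)) 0.01793693507042631
post 2936 [0.0852 0.0216 0.0587] [[0.0777, 0.0093, 0.032], [0.0901, 0.0338, 0.0689]]
post top 1653 (78.04637145996094, 21.610836029052734) 13.049300193786621 0.27012933589385574 80.98311139948137
```

Call:
move_arm --deltas '[0,0,0,0,0,0,0.6,0,0,0,0,0,0,0.6,0,0,0,0,0,0,0.6,0,0,0,0,0,0,0.6,0,0,-0.03,0,0,0,0.6,0,0,-0.07,0,0,0,0.6,0,0,-0.11,0,0,0,0.6,0.01,0,-0.15,0,0,0,0.6,0.015,0,-0.18,0,0,0,0.6,0.015,0,-0.18,0,0,0,0.6,0.015,0,-0.18,0,0,0,0.6]'

```text
t: 15.28
tool_pos: [0.4522, 0.1107, 0.2365]
orientation: [0.054, 2.542, -0.024]
force: [0.1, -0.7, -0.1]
opening: 0.0558
gripper_force: 0.0
```

```bash
python3 - <<'E'
from f import *
im,P=pts("wrist"); save("w6.png",im); show(im,P)
st=robot.read_state(); print(st["t"],st["tool_pos"],st["force"],np.abs(st["dq"]).max())
im,P=pts("top"); p=P[orange(im)&(P[...,2]>.15)]; print("guard",len(p),p.mean(0),np.percentile(p[:,2],98),rect(p))
E
```

```text
green 118 [0.0957 0.0269 0.0036]
('line angle', np.float64(0.284), 'offset', np.float64(0.001), 'mean angle', np.float64(0.274), 'rmax', np.float64(0.108))
red 1109
arm 390 ('line angle', np.float64(0.204), 'offset', np.float64(-0.0019), 'mean angle', np.float64(0.252), 'rmax', np.float64(0.092)) 0.016812451068501082
post 691 [0.0797 0.0212 0.0637] [[0.0666, 0.0104, 0.0333], [0.0892, 0.0319, 0.0695]]
post top 552 (77.20545196533203, 20.988645553588867) 13.089239120483398 0.2654394712174936 80.00753124141113
15.325 [0.45204165 0.11047455 0.23598235] [-0.95996758  0.09205909 -1.24946667] 0.005337739720141581
guard 8 [ 0.62909741 -0.02779471  0.22004231] 0.22154376983709334 ((629.3395385742188, -25.73952865600586), (74.98677062988281, 1.0733667612075806), 87.50083923339844)
```

View pics/w6.png

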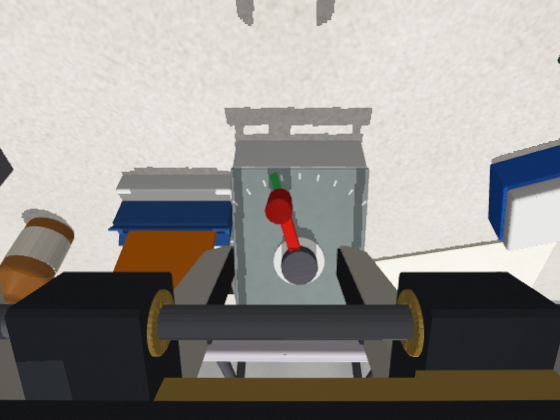

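The lever, with its post at (279,205), lies over the green marker with its tip at (274,180). The two agree to about 0.01–0.02 rad. The guard stands in the channel with its top at 0.220 m, and the robot is clear of everything.

```bash
python3 -c "
from plant import robot; print(robot.close_job())"
```

```text
the job is handed in; nothing more can be done
None
```

The job is handed in, with no verdict returned: the guard stands upright on the channel floor, the lever lines up with the green marker to about 0.02 rad, and the robot is clear of everything.

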